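Close up the ink rail

TASK

Gently push the row of three ink bottles along its channel with the fingertips, as one train, until the leading bottle is home against the end stop and all three stand packed together. Then swing the red keeper arm shut, fully across the channel behind the last bottle. Only push: do not lift, tip or separate the bottles, and leave the other things on the table where they stand.

Things in the scene. Friction and masses are not known exactly. Their poses are not given: they have to be found in the camera images.
- ink_rail: fixed straight channel for ink bottles, wooden base 310 x 80 mm. Origin at the centre of its underside; x runs along the channel towards the end stop, y across, z up. Floor 4 mm above the table; two aluminium walls 5 mm thick, 50 mm apart inside, tops 20 mm above the table, from x = -150 to +150 mm; the -x end is open. The bottles start upright, touching, short of the stop, in any colour order
- stop_face (a point): centre of the end stop's black rubber face, at x = +135, y = 0, z = 28 mm in the ink_rail frame; the stop is an upright plate 60 mm wide and 50 mm tall. With the train home the bottle centres are at about x = 111.5, 64.5 and 17.5 mm in the ink_rail frame and the rear of the last bottle at about x = -6 mm
- ink_blue_1: blue ink bottle with a black cap: body 47 mm across and 49 mm tall, narrower cap (32 mm) on it, 67 mm tall in all, about 130 g. Origin at the centre of its underside, z up
- ink_red: red ink bottle with a black cap: body 47 mm across and 49 mm tall, narrower cap (32 mm) on it, 67 mm tall in all, about 130 g. Origin at the centre of its underside, z up
- ink_blue_2: another blue ink bottle with a black cap: body 47 mm across and 49 mm tall, narrower cap (32 mm) on it, 67 mm tall in all, about 130 g. Origin at the centre of its underside, z up
- keeper (a joint): angle (rad) of the red keeper arm about its upright hinge. 0: shut, square across the channel (end of travel), its front face at x = -12 mm in the ink_rail frame; 1.57: parallel to the channel, outside the +y wall, pointing away from the stop; to 2.1: swung further outwards. It starts open, at 1.65 to 2.0. Slight friction (0.5 N at the tip); stays where left
- keeper_hinge (a point): the hinge axis of the keeper arm, beside the +y wall at x = -17, y = +36.5 mm in the ink_rail frame, half-way up the arm (30 mm above the table)
- keeper_pin (a point): point near the free end of the keeper arm, 68 mm from the hinge, 30 mm above the table. The arm is a red bar 10 mm thick, from 23 to 37 mm above the table, so it passes over the walls; a 12 mm thick round pin stands here, up to 52 mm. Push the bar or pin from its outer side to shut it
- masking_tape: bystander: roll of masking tape lying flat, 94 mm across, 25 mm tall, near the stop end of the rail. Origin at the centre of its underside
- sharpener_tub: bystander: dark blue barrel sharpener, 44 mm across, 59 mm tall, beside the rail's open end. Origin at the centre of its underside
- eraser: bystander: eraser in a blue sleeve, 23 x 52 x 13 mm, beside the rail. Origin at the centre of its underside
- glue_stick: bystander: standing glue stick, 27 mm across, 92 mm tall, to the right. Origin at the centre of its underside
- coffee_jar: bystander: jar with a red lid, 66 mm across, 95 mm tall, at the back right. Origin at the centre of its underside
Not all that is in view belongs to the job. What is shaped like the ink_blue_2 but green is not meant.

How it is judged:
On the way, in this order (a step that is already met when the one before it is completed fails the run):
1. the three bottles stand packed against the end stop while the keeper is still open (x of ink_blue_1 in the frame of ink_rail between 0.0135 and 0.122 m and x of ink_red in the frame of ink_rail between 0.0135 and 0.122 m and x of ink_blue_2 in the frame of ink_rail between 0.0135 and 0.122 m and y of ink_blue_1 in the frame of ink_rail between -0.006 and 0.006 m and z of each of ink_blue_1, ink_red, ink_blue_2 in the frame of ink_rail below 0.008 m and angle between each of ink_blue_1, ink_red, ink_blue_2's own z axis and vertical below 0.08 rad and y of ink_red in the frame of ink_rail between -0.006 and 0.006 m and y of ink_blue_2 in the frame of ink_rail between -0.006 and 0.006 m and value of joint keeper above 0.5 rad), for 0.2 s.
2. the keeper is shut behind them (value of joint keeper below 0.1 rad), for 0.2 s.
At the end, for the whole second after the job is handed in: All three bottles stand upright and at rest on the channel floor, packed against the end stop with no more than 4 mm of slack in all, and the keeper is shut to within 0.1 rad (x of ink_blue_1 in the frame of ink_rail between 0.0135 and 0.122 m and x of ink_red in the frame of ink_rail between 0.0135 and 0.122 m and x of ink_blue_2 in the frame of ink_rail between 0.0135 and 0.122 m and y of ink_blue_1 in the frame of ink_rail between -0.006 and 0.006 m and z of each of ink_blue_1, ink_red, ink_blue_2 in the frame of ink_rail below 0.008 m and angle between each of ink_blue_1, ink_red, ink_blue_2's own z axis and vertical below 0.08 rad and y of ink_red in the frame of ink_rail between -0.006 and 0.006 m and y of ink_blue_2 in the frame of ink_rail between -0.006 and 0.006 m and linear speed of each of ink_blue_1, ink_red, ink_blue_2 below 0.01 m/s and value of joint keeper below 0.1 rad); the robot touches nothing.
It fails at once if a bottle was lifted off the channel floor (over 8 mm) (z of any of ink_blue_1, ink_red, ink_blue_2 in the frame of ink_rail above 0.012 m).
It fails at once if a bottle was tipped (over 0.25 rad) (angle between any of ink_blue_1, ink_red, ink_blue_2's own z axis and vertical above 0.25 rad).
It fails at once if the train came apart (over 12 mm of gaps in all) (horizontal distance between ink_blue_1 and ink_red above 0.106 m or horizontal distance between any of ink_blue_1, ink_red and ink_blue_2 above 0.106 m).
It fails at once if a bottle was squeezed or rammed (over 35 N) (contact force between the fingers and ink_blue_1 above 35 N or contact force between the fingers and ink_red above 35 N or contact force between the fingers and ink_blue_2 above 35 N).
It fails at once if a bystander was moved (over 15 mm) (distance of any of masking_tape, sharpener_tub, eraser, glue_stick, coffee_jar from where it was at the start of the episode above 0.015 m).
It also fails if it takes over 54 s, if anything falls off the work surface, if the arm or the gripper's body presses on something with over 40 N, if the wrist force passes 120 N, or if a joint passes its speed limit or range.

ROBOT

A 6-joint arm with a two-finger parallel gripper is mounted at the origin on the work surface; the furniture and walls round the work are solid. World frame = base frame: x ahead of the robot, y to its left, z up, the work surface at z = 0. Lengths are in m, angles in rad, forces in N, time in s.
With the tool pointing down it reaches from about 0.35 to 0.875 m from the base axis. Payload 4.2 kg.
Tool frame: the origin (TCP) lies at the very end of the fingers, on their centre line; the grasp point (between the pads) lies 19 mm behind it; z points along the fingers, y is the line along which they close (so a half turn about z gives the same grasp; the last joint's range is limited). The gripper opens to 87 mm and grips with 3 to 60 N. Pads are 19 mm wide; open, the fingers measure 117 mm over their backs; the gripper's body (75 mm by 190 mm) begins 51 mm behind the grasp point.
Start: joints at [1.457, 0.385, 0.008, 0, -1.194, -0.259], TCP at [0.228, 0.582, 0.223] pointing down, gripper open.
Joint ranges: [-3.14, 3.14], [-1.21, 2.06], [-1.07, 1.41], [-3.16, 2.05], [-2.99, -0.16], [-3.1, 3.1]. Speed limits (rad/s): [2.79, 2.79, 3.14, 3.14, 3.14, 3.14].

INTERFACE

Orientations are given as a rotation vector (axis times angle).
In Python, from rig import env gives the robot as it stands. The module is installed in compiled form; this text tells all that it offers. Calls block until the motion is done:
- env.reach(position, orientation): joint-space move of the TCP to a pose.
- env.servo_line(position, vel=0.15, orientation=None): straight line of the TCP; orientation=None keeps the orientation; vel is the mean speed in m/s.
- env.move_j(angles): joint-space move.
- env.gripper_to(opening, grasp_force=None): finger opening in m; grasp_force is the grip in N (None keeps the last); returns when the fingers have stopped.
- env.sleep(seconds).
- env.ik(position, orientation): joint angles nearest the present ones, or None.
- env.sense(): the state.
- env.snapshot(name): name is "scene" or "top" or "wrist"; returns a dict with "color" (480x640x3 uint8, red, green, blue), "K" (3x3 intrinsics, pixels), "D" ([k1, k2, p1, p2, k3] as OpenCV has them; the pictures are not rectified), "cam_to_world" (4x4, takes a point from camera to world coordinates); the wrist camera has in their place "T_tool_cam" (4x4, takes a point from camera to tool coordinates, whose origin is the TCP and whose axes are the flange's). Camera axes: x right, y down, z forward; pixel columns grow to the right and rows downward; lengths in m; the calibration is good to about 2 mm. A picture is of the moment at which its call begins: read the wrist's pose just before it. There is no depth.
A pose or a line that the arm cannot do raises env.PlanningError and nothing moves.
- env.close_job(): hands the job in; it is judged then, once.
The state is a dict: "t": time; "joints": joint angles; "joint_vel": joint speeds; "tau": joint torques, N m; "eef_pos": TCP position; "tcp_rot": TCP orientation; "contact_force": force on the tool from outside, world axes, zero at the start; "ft_torque": the same for the moment, N m; "width": finger opening in m; "grasp_force": force on a finger pad.
Only numpy, scipy, OpenCV 4.12 (cv2) and the standard library are available. Lean on these libraries where they do the work, as an engineer would, in place of code of your own. Each camera call takes 0.05 s, during which the arm holds its last target. There are 200 camera calls.

## Working session

There is one attempt and no reset: what is moved stays moved. The work goes in short steps, each a Python script; the robot and the scene stay as the last script left them, time stands still between calls to the robot, and variables do not carry over. Pictures are saved under pics/ and viewed, at most 10 in all, crops included, and the job is handed in when it is done.

```bash
mkdir -p pics; cat > h.py <<'E'
import numpy as np, cv2
from rig import env
def snap(n,f):
    s=env.snapshot(n); cv2.imwrite(f'pics/{f}.png',s['color'][:,:,::-1]); 
    np.savez(f'pics/{f}.npz',**{k:np.array(v) for k,v in s.items()}); return s
def pix2w(s,uv,z,T=None):
    T=np.array(s['cam_to_world']) if T is None else T
    p=cv2.undistortPoints(np.array(uv,float).reshape(-1,1,2),np.array(s['K']),np.array(s['D'])).reshape(-1,2)
    d=np.c_[p,np.ones(len(p))]@T[:3,:3].T
    return T[:3,3]+d*((np.broadcast_to(z,len(p))-T[2,3])/d[:,2])[:,None]
E
python3 - <<'E'
from h import *
snap('scene','scene0');s=snap('top','top0');print(s['cam_to_world']);print(env.sense())
E
```

```text
[[-4.32359494e-04 -9.94266109e-01  1.06933242e-01  4.80305392e-01]
 [-9.99989436e-01 -5.94672760e-05 -4.59615003e-03 -8.15435686e-02]
 [ 4.57615524e-03 -1.06934099e-01 -9.94255579e-01  9.96259850e-01]
 [ 0.00000000e+00  0.00000000e+00  0.00000000e+00  1.00000000e+00]]
{'t': 0.1, 'joints': array([ 1.45665228e+00,  3.85501781e-01,  6.78359548e-03, -4.15409226e-04,
       -1.19398049e+00, -2.58586587e-01]), 'joint_vel': array([ 0.00127303, -0.00172573,  0.00248687,  0.00356961, -0.00051972,
        0.00075676]), 'tau': array([-2.37409467e-04, -3.91691530e+01,  1.87934089e+01,  4.23185661e+00,
        1.34764012e-02, -6.99405905e-05]), 'eef_pos': array([0.22740395, 0.5816037 , 0.22156679]), 'tcp_rot': array([ 3.08525692e+00, -5.81980258e-01, -3.89070921e-04]), 'contact_force': array([ 0.92599514,  0.54025655, -0.12460543]), 'ft_torque': array([-0.01536851, -0.00615822,  0.00095021]), 'grasp_force': 0.0, 'width': 0.08700982770846}
```

View pics/top0.png

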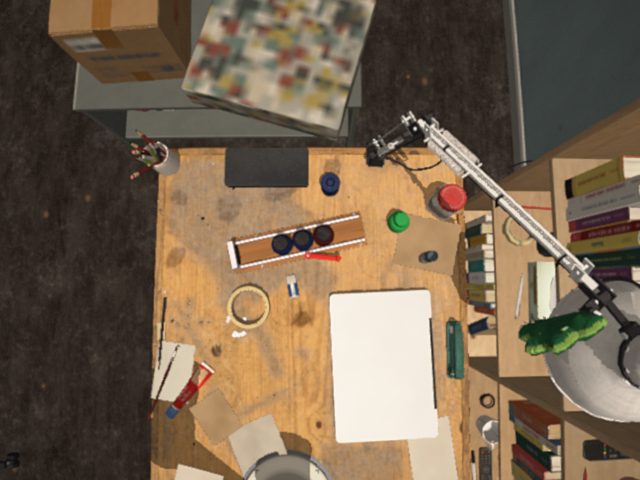

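View pics/scene0.png

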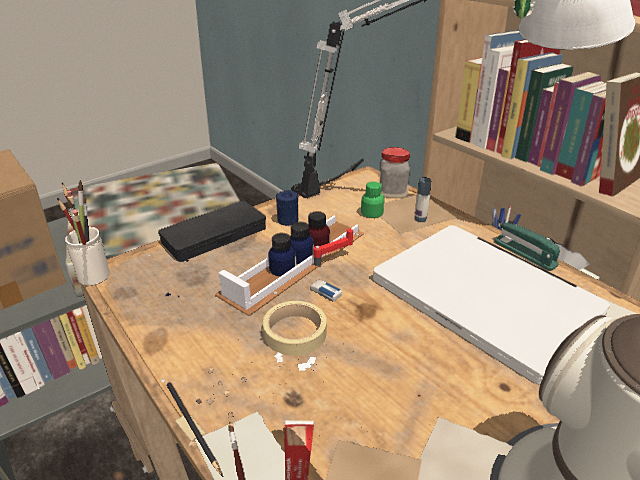

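```bash
python3 - <<'E'
import cv2
im=cv2.imread('pics/top0.png')[165:285,220:380]
cv2.imwrite('pics/c0.png',cv2.resize(im,None,fx=5,fy=5,interpolation=cv2.INTER_CUBIC))
E
```

```text
(no output)
```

View pics/c0.png

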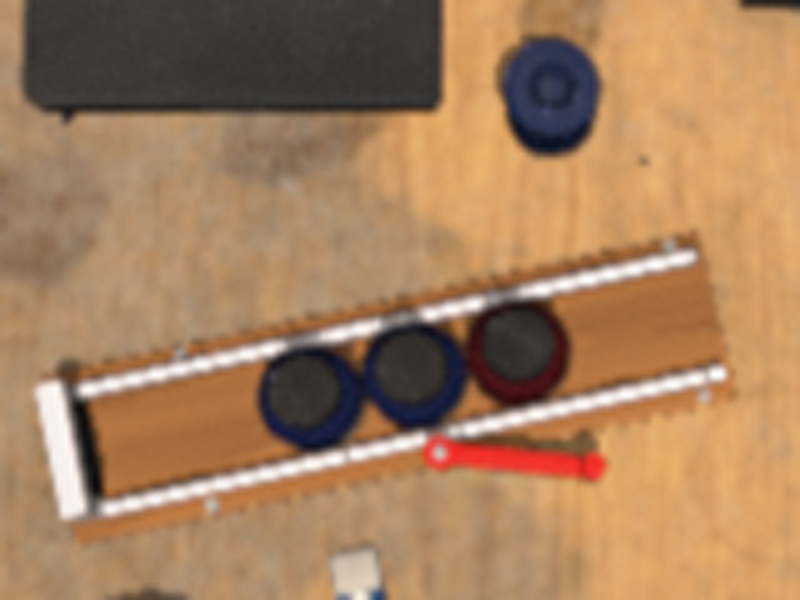

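```bash
python3 - <<'E'
from h import *
s=dict(np.load('pics/top0.npz'))
def P(l,z): return pix2w(s,np.array(l)/5+[219.6+0,164.6],z)
# wall tops: centre lines; ends at x=+-150 (far wall: y=-27.5, near +27.5); + end seen to stop only
far=P([(85,390),(695,257)],.02);near=P([(105,509),(722,374)],.02);print(far,near)
d=(far[0]-far[1])+(near[0]-near[1]);d/=np.linalg.norm(d);th=np.arctan2(d[1],d[0]);print('th',th)
ex=np.array([d[0],d[1]]);ey=np.array([-d[1],d[0]])
print('wall spacing',(near[1]-far[1])[:2]@ey,(near[0]-far[0])[:2]@ey)
e=(far[1]+near[1])[:2]/2   # x=-150
c=e+.150*ex; mid=(far.sum(0)+near.sum(0))[:2]/4; c+=ey*((mid-c)@ey)
print('c',c)
L=lambda p:np.c_[(p[:,:2]-c)@ex,(p[:,:2]-c)@ey]
print('caps',L(P([(305,388),(410,367),(518,342)],.067)))
print('body',L(P([(312,397),(415,375),(519,352)],.049)))
print('stop top',L(P([(49,382),(72,519)],.05)))
print('hinge',L(P([(439,453)],.04)),'pin',L(P([(596,466)],.052)))
print('sharp',L(P([(550,88)],.059)),'eraser',L(P([(355,575)],.013)))
np.savez('rail.npz',c=c,th=th)
E
```

```text
[[ 0.57065319  0.1144335   0.02      ]
 [ 0.63134412 -0.16154874  0.02      ]] [[ 0.51698517  0.10432272  0.02      ]
 [ 0.57794152 -0.17328572  0.02      ]]
th 1.7871008081081545
wall spacing 0.05467718513652417 0.054587398524135064
c [ 0.57244957 -0.02091264]
caps [[ 0.03156027 -0.001556  ]
 [-0.01437545 -0.00074438]
 [-0.06200587 -0.00134801]]
body [[ 0.03075074  0.00094549]
 [-0.01529074  0.00115771]
 [-0.06192473  0.00103268]]
stop top [[ 0.14209898 -0.03014028]
 [ 0.14384117  0.03081196]]
hinge [[-0.01814336  0.03619557]] pin [[-0.08383918  0.05721069]]
sharp [[-0.10006692 -0.10906823]] eraser [[0.03102274 0.07997327]]
```

```bash
cat >> h.py <<'E'
from scipy.spatial.transform import Rotation as Ro
r=np.load('rail.npz'); c=r['c']; th=float(r['th'])
ex=np.array([np.cos(th),np.sin(th)]); ey=np.array([-ex[1],ex[0]])
W=lambda x,y,z: np.r_[c+x*ex+y*ey,z]
def ori(sg):
    Y=np.r_[sg*ey,0];Z=np.array([0,0,-1.]);return Ro.from_matrix(np.c_[np.cross(Y,Z),Y,Z]).as_rotvec()
def F():
    s=env.sense(); p=s['eef_pos']; q=p[:2]-c; f=s['contact_force']
    return dict(t=round(s['t'],2),x=round(1e3*q@ex,1),y=round(1e3*q@ey,1),z=round(1e3*p[2],1),fx=round(f[:2]@ex,2),fy=round(f[:2]@ey,2),fz=round(f[2],2))
E
python3 - <<'E'
from h import *
env.gripper_to(0.0)
js={sg:env.ik(W(-.125,0,.16),ori(sg)) for sg in(1,-1)};print(js)
sg=min((k for k in js if js[k] is not None),key=lambda k:abs(js[k][5]))
print(sg); open('sg','w').write(str(sg))
env.reach(W(-.125,0,.16),ori(sg)); print(F(),env.sense()['width'])
env.servo_line(W(-.125,0,.03),.12); print(F())
snap('scene','scene1')
im=cv2.imread('pics/scene1.png')[130:330,190:430];cv2.imwrite('pics/c1.png',cv2.resize(im,None,fx=3,fy=3))
E
```

```text
{1: array([ 2.81322363e-02,  4.18199239e-01, -1.03910672e-01,  4.44089210e-16,
       -1.04868642e+00,  1.88172245e-01]), -1: array([ 0.02813224,  0.41819924, -0.10391067,  0.        , -1.04868642,
       -2.95342041])}
1
{'t': 4.5, 'x': np.float64(-124.3), 'y': np.float64(-0.4), 'z': np.float64(160.1), 'fx': np.float64(-0.78), 'fy': np.float64(-1.21), 'fz': np.float64(-0.43)} 0.00015577653906944804
{'t': 5.73, 'x': np.float64(-125.2), 'y': np.float64(-0.7), 'z': np.float64(30.9), 'fx': np.float64(0.18), 'fy': np.float64(-0.19), 'fz': np.float64(-0.86)}
```

View pics/c1.png

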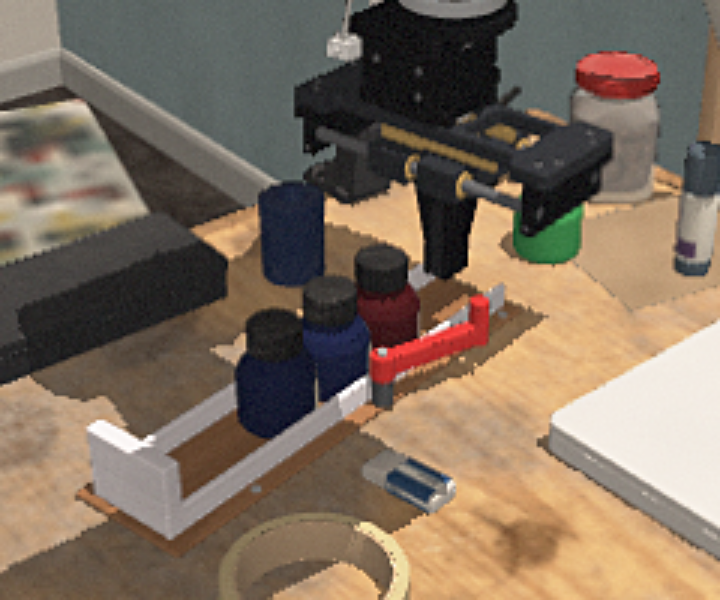

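The closed fingers (crop ~445,265) are centred in the channel behind the red bottle, with the keeper open and clear. Now I'll push.

```bash
python3 - <<'E'
from h import *
z=.026
env.servo_line(W(-.098,0,z),.06); print(F())
env.servo_line(W(-.022,0,z),.035); print(F())
x=-.022
while x<-.008:
    x+=.0015; env.servo_line(W(x,0,z),.02); f=F(); print(f)
    if f['fx']<-9: break
env.sleep(.4); print(F())
snap('top','top2'); im=cv2.imread('pics/top2.png')[165:285,220:380]
cv2.imwrite('pics/c2.png',cv2.resize(im,None,fx=5,fy=5,interpolation=cv2.INTER_CUBIC))
E
```

```text
{'t': 6.39, 'x': np.float64(-97.7), 'y': np.float64(-0.2), 'z': np.float64(26.1), 'fx': np.float64(-0.86), 'fy': np.float64(0.66), 'fz': np.float64(-0.57)}
{'t': 8.72, 'x': np.float64(-22.0), 'y': np.float64(0.0), 'z': np.float64(26.0), 'fx': np.float64(-2.15), 'fy': np.float64(0.04), 'fz': np.float64(0.87)}
{'t': 8.97, 'x': np.float64(-20.4), 'y': np.float64(-0.0), 'z': np.float64(26.0), 'fx': np.float64(-0.92), 'fy': np.float64(-0.35), 'fz': np.float64(0.54)}
{'t': 9.22, 'x': np.float64(-18.9), 'y': np.float64(-0.0), 'z': np.float64(26.0), 'fx': np.float64(-0.51), 'fy': np.float64(-0.88), 'fz': np.float64(-0.23)}
{'t': 9.47, 'x': np.float64(-17.3), 'y': np.float64(-0.0), 'z': np.float64(26.0), 'fx': np.float64(-1.2), 'fy': np.float64(0.09), 'fz': np.float64(0.08)}
{'t': 9.72, 'x': np.float64(-16.6), 'y': np.float64(0.1), 'z': np.float64(26.0), 'fx': np.float64(-4.74), 'fy': np.float64(0.06), 'fz': np.float64(-0.06)}
{'t': 9.97, 'x': np.float64(-16.3), 'y': np.float64(0.1), 'z': np.float64(26.2), 'fx': np.float64(-10.54), 'fy': np.float64(-0.18), 'fz': np.float64(-0.19)}
{'t': 10.37, 'x': np.float64(-16.3), 'y': np.float64(0.1), 'z': np.float64(26.2), 'fx': np.float64(-10.84), 'fy': np.float64(0.03), 'fz': np.float64(-0.16)}
```

```bash
cat > k.py <<'E'
from h import *
H=np.array([-.017,.0365]); r0=.045
def kp(t,gap=0):
    u=np.array([-np.sin(t),-np.cos(t)]);n=np.array([-np.cos(t),np.sin(t)])
    return H+r0*u+n*(.005+.0095*abs(np.cos(t))+.015*abs(np.sin(t))+gap)
E
python3 - <<'E'
from k import *
env.servo_line(W(-.045,0,.026),.04); env.servo_line(W(-.05,0,.08),.1)
print(F()); snap('top','t'); s=snap('scene','scene2')
im=cv2.imread('pics/scene2.png')[130:330,190:430];cv2.imwrite('pics/c3.png',cv2.resize(im,None,fx=3,fy=3))
p=kp(1.88,.018); env.servo_line(W(*p,.08),.1); env.servo_line(W(*p,.029),.06); print(F())
E
```

```text
{'t': 12.03, 'x': np.float64(-49.8), 'y': np.float64(0.5), 'z': np.float64(79.6), 'fx': np.float64(0.06), 'fy': np.float64(0.42), 'fz': np.float64(0.25)}
{'t': 14.16, 'x': np.float64(-47.7), 'y': np.float64(88.1), 'z': np.float64(29.3), 'fx': np.float64(-0.43), 'fy': np.float64(0.16), 'fz': np.float64(0.36)}
```

View pics/c3.png

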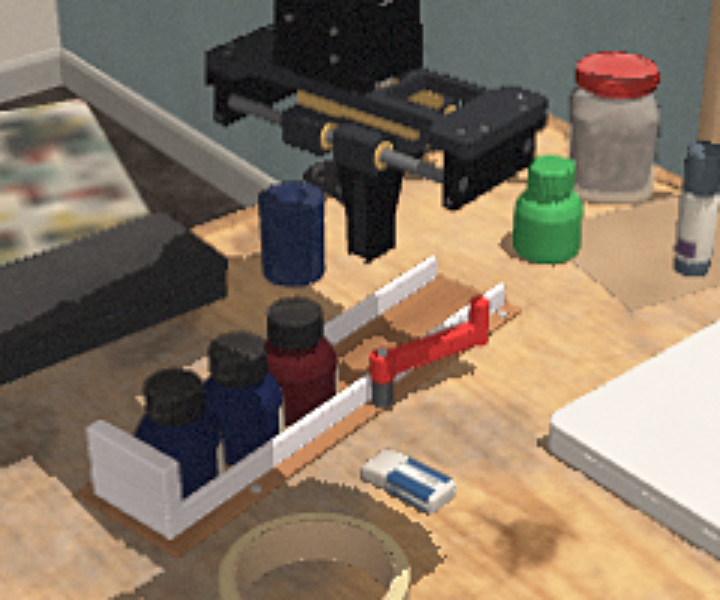

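The bottles stand packed against the stop (crop caps at ~175,388, 240,355 and 295,322), and the keeper is still open. Next I swing it shut.

```bash
python3 - <<'E'
from k import *
for t in np.arange(1.85,.09,-.16):
    env.servo_line(W(*kp(t),.029),.04)
    f=F(); print(round(t,2),f)
    if np.hypot(f['fx'],f['fy'])>15: break
else:
  for t in np.arange(.06,-.13,-.02):
    env.servo_line(W(*kp(t),.029),.02); f=F(); print(round(t,2),f)
    if f['fx']<-6: break
  env.sleep(.4)
  env.servo_line(W(-.055,-.008,.029),.05); env.servo_line(W(-.1,-.008,.12),.12); env.servo_line(W(-.19,-.008,.2),.12)
for n in('scene','top'): snap(n,n+'3')
a=cv2.resize(cv2.imread('pics/scene3.png')[130:330,190:390],None,fx=2,fy=2);b=cv2.resize(cv2.imread('pics/top3.png')[185:285,220:320],None,fx=4,fy=4)
cv2.imwrite('pics/c4.png',np.hstack([a,b])); print(F())
E
```

```text
1.85 {'t': 14.8, 'x': np.float64(-54.2), 'y': np.float64(70.2), 'z': np.float64(28.8), 'fx': np.float64(-0.72), 'fy': np.float64(-0.37), 'fz': np.float64(-0.01)}
1.69 {'t': 15.18, 'x': np.float64(-59.3), 'y': np.float64(62.5), 'z': np.float64(29.0), 'fx': np.float64(-1.32), 'fy': np.float64(0.35), 'fz': np.float64(-0.0)}
1.53 {'t': 15.54, 'x': np.float64(-62.9), 'y': np.float64(54.6), 'z': np.float64(29.0), 'fx': np.float64(-0.35), 'fy': np.float64(-0.31), 'fz': np.float64(-0.2)}
1.37 {'t': 15.87, 'x': np.float64(-65.5), 'y': np.float64(48.3), 'z': np.float64(29.0), 'fx': np.float64(0.15), 'fy': np.float64(-1.78), 'fz': np.float64(0.16)}
1.21 {'t': 16.2, 'x': np.float64(-67.1), 'y': np.float64(41.0), 'z': np.float64(29.0), 'fx': np.float64(-0.18), 'fy': np.float64(0.35), 'fz': np.float64(-0.43)}
1.05 {'t': 16.54, 'x': np.float64(-67.4), 'y': np.float64(33.2), 'z': np.float64(29.0), 'fx': np.float64(-0.17), 'fy': np.float64(-0.63), 'fz': np.float64(-0.73)}
0.89 {'t': 16.89, 'x': np.float64(-66.2), 'y': np.float64(25.1), 'z': np.float64(29.0), 'fx': np.float64(0.35), 'fy': np.float64(0
[... 777 characters left out ...]
64(-0.37), 'fy': np.float64(-0.36), 'fz': np.float64(0.03)}
0.04 {'t': 19.38, 'x': np.float64(-33.8), 'y': np.float64(-8.0), 'z': np.float64(29.0), 'fx': np.float64(0.76), 'fy': np.float64(0.34), 'fz': np.float64(0.88)}
0.02 {'t': 19.62, 'x': np.float64(-33.4), 'y': np.float64(-8.0), 'z': np.float64(29.0), 'fx': np.float64(-4.12), 'fy': np.float64(0.1), 'fz': np.float64(-0.24)}
-0.0 {'t': 19.88, 'x': np.float64(-33.2), 'y': np.float64(-8.0), 'z': np.float64(29.1), 'fx': np.float64(-9.66), 'fy': np.float64(0.26), 'fz': np.float64(-1.38)}
{'t': 23.14, 'x': np.float64(-189.4), 'y': np.float64(-7.8), 'z': np.float64(199.3), 'fx': np.float64(0.04), 'fy': np.float64(0.17), 'fz': np.float64(-0.11)}
```

View pics/c4.png

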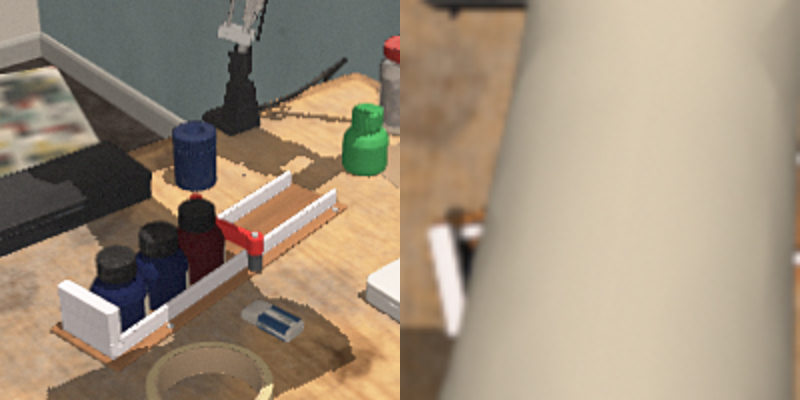

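The keeper lies square across the channel behind the red bottle (left half, ~240,235). It reached its end of travel with a clear rise in force. The bottles are packed, so I'm handing in.

```bash
python3 -c "
from rig import env
print(env.close_job())"
```

```text
the job is handed in; nothing more can be done
None
```

The three bottles are packed against the end stop, the keeper is pushed shut to its end of travel behind them, and the job is handed in at about 23 s; no verdict was returned.

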